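# Move the snap cover onto the paint-tube well

## Robot

A 7-joint arm with a two-finger parallel gripper is mounted at the origin on the work surface. World frame = base frame: x ahead of the robot, y to its left, z up, the work surface at z = 0. Lengths are in mm, angles in rad, forces in N, time in s.
With the tool pointing down it reaches from about 425 to 800 mm from the base axis. Payload 8.3 kg.
Tool frame: the origin (TCP) lies on the centre line of the jaws, within the pads' length; the fingertips stand 22 mm ahead of it and the grasp point (between the pads) lies 3 mm ahead of it; z points along the fingers, y is the line along which they close (so a half turn about z gives the same grasp; the last joint's range is limited). The gripper opens to 85 mm and grips with 20 to 120 N. Pads are 22 mm wide; open, the fingers measure 114 mm over their backs; the gripper's body (76 mm by 85 mm) begins 54 mm behind the grasp point. The pads swing forward as they close: fully open they stand 13 mm farther back than shut.
Start: joints at [1.126, 0.383, 0.016, 1.37, -0.006, 1.388, -0.046], TCP at [232.904, -579.966, 253.279] pointing down, gripper open.
Joint ranges: [-2.95, 2.95], [-0.25, 2.06], [-1.52, 1.56], [0.18, 2.33], [-1.44, 4.58], [0.02, 2.06], [-3.01, 3.01]. Speed limits (rad/s): [2.39, 2.39, 3.01, 3.01, 3.14, 3.14, 3.14].

## Interface

Orientations are given as a unit quaternion [w, x, y, z].
In Python, from plant import robot gives the robot as it stands. The module is installed in compiled form; this text tells all that it offers.
- The arm moves only by the shell command python3 -m crank 'ROWS'. ROWS is JSON, a list of rows, each a list of 3 entries, a list of its own where there are three numbers: the turn, a rotation vector about the tool's x, y, z in units of 30 degrees (1.0 is 30 degrees), then the shift along the tool's x, y, z in units of 1000 mm (1.0 is 1000 mm), then the gripper command: -1 is shut, 1 is fully open, values between are in proportion. A call has 1 to 8 rows; each row is the pose to reach, as a shift and turn from the pose commanded when the call began, along the tool's axes at that moment; what a row does not reach only later rows make up. A row lasts 1/12 s, in which the tool goes at most 41.7 mm and 7.16 degrees, less where a joint would pass 70% of its speed; a pose out of reach is approached as far as the arm can. A call with a number of a shift or a turn outside -1 to 1 is refused whole. A call with a gripper value outside its range is refused whole. The fingers move at their own pace and stop on an object; the grip force is fixed at half the most. Time passes only in rows, so rows that repeat a pose let the fingers close. It gives the time, the measured TCP pose, the force, the opening and the grip force at its end, in the units of the state.
- robot.get_state(): the state, without advancing time (a new reading comes with each control period).
- robot.capture(name): name is "side" or "top" or "wrist"; returns a dict with "pixels" (420x560x3 uint8, blue, green, red), "K" (3x3 intrinsics, pixels), "rvec" (rotation vector, rad) and "tvec" (3), from world to camera coordinates, as OpenCV has them; the wrist camera has in their place "T_tool_cam" (4x4, takes a point from camera to tool coordinates, whose origin is the TCP and whose axes are the flange's). Camera axes: x right, y down, z forward; pixel columns grow to the right and rows downward; lengths in mm; the calibration is good to about 2 mm. A picture is of the moment at which its call begins: read the wrist's pose just before it. There is no depth.
- robot.sign_off(): hands the job in; it is judged then, once.
The state is a dict: "time_s": time; "joint_pos": joint angles; "dq": joint speeds; "effort": joint torques, N m; "tcp_pos": TCP position; "tool_rot": TCP orientation; "contact_force": force on the tool from outside, world axes, zero at the start; "torque": the same for the moment, N m; "finger_gap": opening from 0.0 (shut) to 1.0 (fully open); "gripper_force": force on a finger pad.
Only numpy, scipy, OpenCV 4.12 (cv2) and the standard library are available. Lean on these libraries where they do the work, as an engineer would, in place of code of your own. Each camera call takes 0.05 s, during which the arm holds its last target. There are 200 camera calls.

## Task

The clear snap cover of the blue paint box has been left on the empty well. Squeeze its two sprung tabs towards each other, lift the cover free, and clip it onto the other well, over the paint tubes, so that it lies fully down and both tabs have sprung back out under the lip. Go gently, because the thin plastic cracks if it is squeezed hard, pulled while still hooked or forced against the box, and leave the other things where they are.

Things in the scene. Friction and masses are not known exactly. Their poses are not given: they have to be found in the camera images.
- box: Open blue plastic paint box, fixed to the desk, 324 mm (its y) x 180 mm (its x) and 70 mm high, plus a 10 mm rim round its top edge. Origin: centre of its underside; z up. Its -y part has a moulded flat top, level with the rim, with two equal wells; its +y part is an open bay with brushes and a tin.
- well_a (a point): Centre of the opening of the well nearer the box's -y end, at the level of the flat top (70 mm). Axes as the box. The opening is 116 mm (x) by 54 mm (y), through a lip 4 mm thick; below the lip the well is 6 mm wider on each y side; its floor is 40 mm below the top.
- well_b (a point): Centre of the opening of the other, equal well, 90 mm from well_a towards box +y, at the same level. Either one of the two wells starts empty under the cover; the other holds the tubes.
- cover_mid (a point): The clear, milky snap cover (loose, about 90 g): this point is midway between its two thumb tabs at half their height, 12.5 mm above the underside of its flange (so 12.5 mm above the box top when fully down). x along the cover's length, y from tab_r to tab_l, z up. The cover works either way round.
- cover: The same cover, origin at the centre of the flange's underside. The flange, 126 x 64 mm (x x y), 2.5 mm thick, lies on the box top. Under it a tapered skirt, 10 mm deep, 114 x 52 mm at the flange and 3 mm less at its foot, enters the well with 1 mm of play all round. At the middle of each long side a sprung tab stands up through a slot.
- tab_l: Thumb tab at the cover's +y side; origin at the middle of its outer thumb face, 24 mm from the cover's middle. The face is upright, 26 mm wide (x) and 20 mm high, from 2.5 to 22.5 mm above the flange's underside. Over the outer faces of both tabs it is 48 mm. Over 40 N on a thumb face breaks the tab.
- tab_r: The same tab at the cover's -y side. Each tab slides level towards the cover's middle against a spring: 2 N to start, then 3 N more per mm, to a stop at 5 mm (17 N). Held in with about 20 N, the two tabs carry the cover. Let go, they spring back out.
- hook_l (a point): End of the square hook at the foot of tab_l (tab_r has the same), 30 mm from the cover's middle and at the hook's top, 5 mm below the flange's underside. The hook is 18 mm wide and 4 mm high. With the cover down it reaches 3 mm under the lip, with 1 mm of height to spare, and moves with its tab.
- hook_r (a point): The same for tab_r. A hook passes the lip once its tab is in by 3 mm, or up to 4 mm if the cover lies off the middle of the opening to that side: squeeze centred. Squeeze both when taking the cover off and when putting it on: the hooks have no slope and do not snap past the lip by pushing. Over 15 N between cover or hooks and box cracks them.
- tubes_mid (a point): Middle of the white liner with three paint tubes lying in it, 108 x 50 x 17 mm, loose in the well that is to be covered; 8.5 mm above the liner's underside, which lies 30 mm above the desk.
- ink: Bystander: black square ink bottle with a red nozzle cap, 46 x 46 x 105 mm, standing on the desk. Origin: centre of its underside.
- palette: Bystander: white flower-shaped palette, 155 mm across and 14 mm high, on the desk. Origin: centre of its underside.
- eraser: Bystander: small cream eraser, 40 x 24 x 13 mm, on the desk. Origin: centre of its underside.
Things that resemble listed ones, but are neither listed nor needed, are in the scene too. What is shaped like the cover but orange or purple is not meant.

How it is judged (in metres and radians):
On the way:
1. the cover is free of the first well and held at least 25 mm above the box top (z of cover_mid in the frame of box above 0.1075 m), for 0.2 s.
At the end, for the whole second after the job is handed in: The cover lies on the well that holds the tubes: its middle within 8 mm of the liner's middle seen from above, its flange within 1.1 mm of the box top, tilted less than 0.03 rad, both tabs sprung back to within 1.2 mm of fully out (so hooked under the lip), the cover let go and at rest (horizontal distance between cover_mid and tubes_mid below 0.008 m and z of cover_mid in the frame of box below 0.0836 m and angle between cover_mid's own z axis and vertical below 0.03 rad and y of tab_l in the frame of cover_mid above 0.0228 m and y of tab_r in the frame of cover_mid below -0.0228 m and linear speed of cover below 0.01 m/s); the robot touches nothing.
It fails at once if the cover or one of its hooks is forced against the box with more than 15 N (contact force between cover and box above 15 N).
It fails at once if a thumb tab is squeezed with more than 40 N (contact force between any of tab_l, tab_r and the fingers above 40 N).
It fails at once if the liner with the tubes is pushed out of place by more than 10 mm (distance of tubes_mid from where it was at the start of the episode above 0.01 m).
It fails at once if a bystander is moved by more than 25 mm (distance of any of ink, palette, eraser from where it was at the start of the episode above 0.025 m).
It also fails if it takes over 67 s, if anything falls off the work surface, if the arm or the gripper's body presses on something with over 40 N, if the wrist force passes 120 N, or if a joint passes its speed limit or range.

## Working session

There is one attempt and no reset: what is moved stays moved. The work goes in short steps, Python scripts to look and compute and a shell command to move; the robot and the scene stay as the last step left them, time stands still between calls to the robot, and variables do not carry over. Pictures are saved under pics/ and viewed, at most 10 in all, crops included, and the job is handed in when it is done.

```bash
mkdir -p pics
cat > h.py <<'E'
import numpy as np, cv2
from plant import robot
from scipy.spatial.transform import Rotation as R
def snap(n,f):
    s=robot.get_state(); c=robot.capture(n); p=np.array(c["pixels"]); cv2.imwrite(f"pics/{f}.png",p)
    K=np.array(c["K"],float)
    if n=="wrist":
        T=np.array(c["T_tool_cam"],float); q=s["tool_rot"]; Rt=R.from_quat([q[1],q[2],q[3],q[0]]).as_matrix()
        W=np.eye(4); W[:3,:3]=Rt; W[:3,3]=s["tcp_pos"]; W=W@T; Rc=W[:3,:3]; o=W[:3,3]
    else:
        M=cv2.Rodrigues(np.array(c["rvec"],float))[0]; Rc=M.T; o=-M.T@np.array(c["tvec"],float).ravel()
    np.savez(f"pics/{f}.npz",K=K,Rc=Rc,o=o); return p
def ray(f,u,v):
    d=np.load(f"pics/{f}.npz"); r=d["Rc"]@np.linalg.inv(d["K"])@[u,v,1]; return d["o"],r
def at(f,u,v,z):
    o,r=ray(f,u,v); return o+r*(z-o[2])/r[2]
def proj(f,P):
    d=np.load(f"pics/{f}.npz"); x=d["K"]@(d["Rc"].T@(np.array(P,float)-d["o"])); return x[:2]/x[2]
def st():
    s=robot.get_state(); print({k:np.round(s[k],3).tolist() for k in ["time_s","tcp_pos","tool_rot","joint_pos","contact_force","finger_gap","gripper_force"]})
E
python3 - <<'E'
from h import *
a=snap("top","t1"); b=snap("side","s1"); st()
print(np.load("pics/t1.npz")["o"],np.load("pics/s1.npz")["o"])
E
```

```text
{'time_s': 0.1, 'tcp_pos': [232.766, -579.58, 252.351], 'tool_rot': [-0.001, 0.982, 0.19, -0.0], 'joint_pos': [1.126, 0.384, 0.016, 1.371, -0.006, 1.388, -0.046], 'contact_force': [0.017, 0.456, -0.38], 'finger_gap': 1.002, 'gripper_force': 0.0}
[ 371.47901259   74.9231808  1152.39465708] [552.81378456 733.20902827 502.49377511]
```

View pics/t1.png

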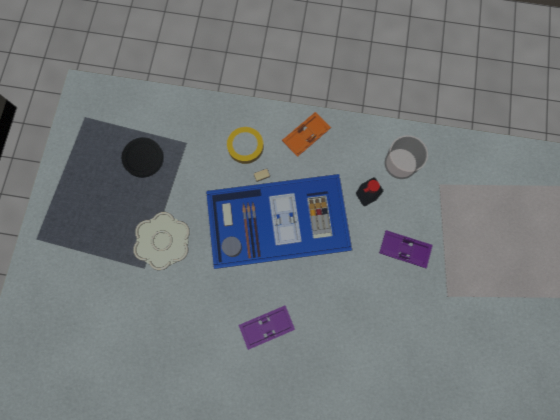

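View pics/s1.png

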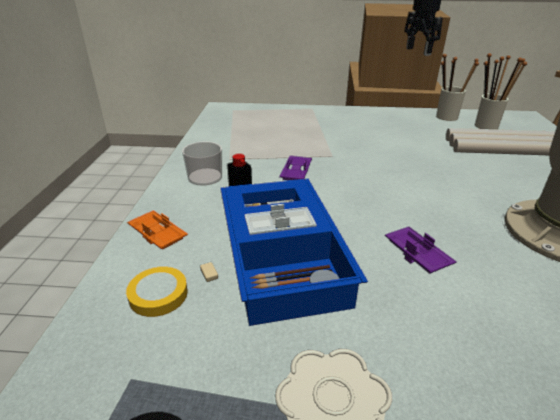

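The cover sits on the well at about (285,219), beside the bay, so this is well_b. The tubes are in well_a at about (320,216). The box rim corners are near (207,191), (341,176), (351,250) and (212,267).

Run:
```python
from h import *
c=np.array([at("t1",u,v,80) for u,v in [(207,191),(341,176),(351,250),(212,267)]])
print(c.round(0)); m=c.mean(0); print(m)
yb=(c[0]+c[3]-c[1]-c[2]); yb/=np.linalg.norm(yb); print("len",np.linalg.norm(c[0]-c[1]),np.linalg.norm(c[1]-c[2]),"yaw y",yb)
print("cover",at("t1",285,219,75),"tubes",at("t1",320,216,45), (m+yb*0))
s=robot.get_state();q=s["tool_rot"];print(R.from_quat([q[1],q[2],q[3],q[0]]).as_matrix().round(3))
p=cv2.imread("pics/t1.png")[165:275,200:360]; cv2.imwrite("pics/t1c.png",cv2.resize(p,None,fx=5,fy=5,interpolation=cv2.INTER_CUBIC))
```

```text
[[637. 311.  80.]
 [731. -17.  80.]
 [547. -67.  80.]
 [452. 261.  80.]]
[591.51132227 121.90234562  80.        ]
len 341.28537601185747 190.3084999398441 yaw y [-0.27730632  0.96078156  0.        ]
cover [598.44104977 105.45596587  75.        ] tubes [627.05911633  18.75063071  45.        ] [591.51132227 121.90234562  80.        ]
[[ 0.928  0.373 -0.001]
 [ 0.373 -0.928  0.002]
 [ 0.    -0.002 -1.   ]]
```

View pics/t1c.png

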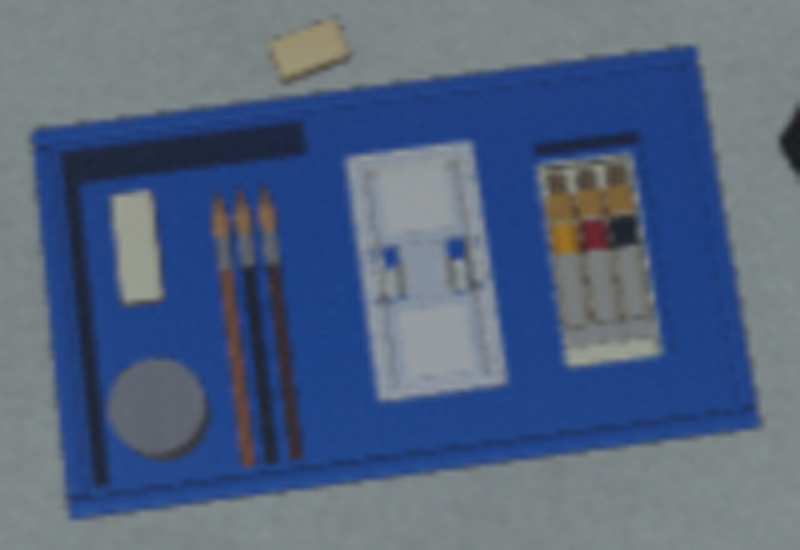

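The flange centre measures about (598,105) and the box y axis about (-0.277,0.961), consistent with the given layout. Box size reads 341x190 mm, which fits the stated size plus the rim. I'll move to a hover.

```bash
python3 -m crank '[[[0,0,0.19],[0.595,-0.499,0.0],1],[[0,0,0.19],[0.595,-0.499,0.0],1],[[0,0,0.19],[0.595,-0.499,0.0],1],[[0,0,0.19],[0.595,-0.499,0.0],1],[[0,0,0.19],[0.595,-0.499,0.0],1],[[0,0,0.19],[0.595,-0.499,0.0],1],[[0,0,0.19],[0.595,-0.499,0.0],1],[[0,0,0.19],[0.595,-0.499,0.0],1]]'
cat > d.py <<'E'
import sys; from h import *
# usage d.py x y z yawx(deg of tool x)
x,y,z,yaw=map(float,sys.argv[1:5]); s=robot.get_state(); q=s["tool_rot"]; A=R.from_quat([q[1],q[2],q[3],q[0]])
c,sn=np.cos(np.radians(yaw)),np.sin(np.radians(yaw)); B=R.from_matrix(np.array([[c,sn,0],[sn,-c,0],[0,0,-1]]))
print("turn",(np.degrees((A.inv()*B).as_rotvec())/30).round(4),"shift",(A.inv().apply(np.array([x,y,z])-s["tcp_pos"])/1000).round(4)); st()
E
python3 d.py 598.4 105.5 250 16.1
```

```text
time_s: 0.77
tcp_pos: [390.4, -284.0, 253.1]
tool_rot: [-0.0, 0.99, 0.141, -0.0]
contact_force: [0.8, -0.6, -0.5]
finger_gap: 0.999
gripper_force: 0.0
turn [-0.0003  0.0006  0.0024] shift [ 0.3083 -0.3161  0.0031]
{'time_s': 0.767, 'tcp_pos': [390.388, -283.981, 253.109], 'tool_rot': [-0.0, 0.99, 0.141, -0.0], 'joint_pos': [0.744, 0.085, -0.192, 1.739, 0.017, 1.319, -0.741], 'contact_force': [0.801, -0.584, -0.503], 'finger_gap': 0.999, 'gripper_force': 0.0}
```

```bash
python3 -m crank '[[[0,0,0],[0.301,-0.308,0.0],1],[[0,0,0],[0.301,-0.308,0.0],1],[[0,0,0],[0.301,-0.308,0.0],1],[[0,0,0],[0.301,-0.308,0.0],1],[[0,0,0],[0.301,-0.308,0.0],1],[[0,0,0],[0.301,-0.308,0.0],1],[[0,0,0],[0.301,-0.308,0.0],1],[[0,0,0],[0.301,-0.308,0.0],1]]' >/dev/null
python3 -m crank '[[[0,0,0],[0.0855,-0.0875,0.0],1],[[0,0,0],[0.0855,-0.0875,0.0],1],[[0,0,0],[0.0855,-0.0875,0.0],1],[[0,0,0],[0.0855,-0.0875,0.0],1],[[0,0,0],[0.0855,-0.0875,0.0],1]]'
python3 d.py 598.4 105.5 200 16.1
python3 - <<'E'
from h import *
p=snap("wrist","w1"); print(np.load("pics/w1.npz")["o"])
E
```

```text
time_s: 1.85
tcp_pos: [604.8, 119.1, 251.9]
tool_rot: [-0.001, 0.99, 0.143, -0.001]
contact_force: [0.1, -1.2, -0.9]
finger_gap: 1.001
gripper_force: 0.0
turn [-0.004   0.0036  0.0126] shift [-0.0099  0.0113  0.0519]
{'time_s': 1.85, 'tcp_pos': [604.832, 119.102, 251.947], 'tool_rot': [-0.001, 0.99, 0.143, -0.001], 'joint_pos': [0.116, 0.413, -0.503, 1.376, 0.195, 1.404, -1.667], 'contact_force': [0.087, -1.16, -0.887], 'finger_gap': 1.001, 'gripper_force': 0.0}
[673.63059859 137.97488499 373.68277276]
```

View pics/w1.png

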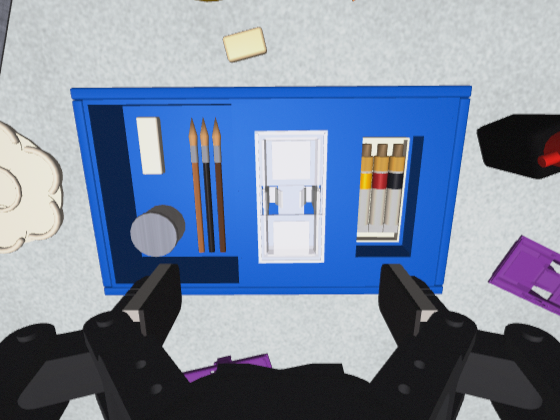

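The wrist view shows the cover flange at about (255..327, 131..263), the tubes well at about (357..423, 136..256), and no obstacles around the tabs. I'll enlarge it to read corners.

Run:
```python
from h import *
p=cv2.imread("pics/w1.png")[120:280,240:440]; cv2.imwrite("pics/w1c.png",cv2.resize(p,None,fx=3.7,fy=3.7,interpolation=cv2.INTER_CUBIC))
```

```text
(no output)
```

View pics/w1c.png

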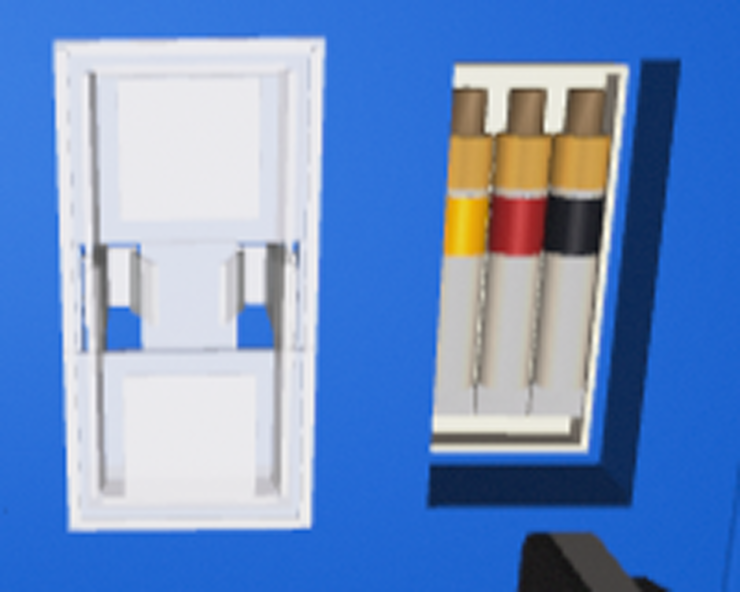

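```bash
cat > c.py <<'E'
from h import *
def quad(f,pts,k,ox,oy,z):
    c=np.array([at(f,u/k+ox-.5+.5/k,v/k+oy-.5+.5/k,z) for u,v in pts]); m=c.mean(0)
    x=c[0]+c[1]-c[2]-c[3]; 
    print("centre",m.round(1),"yaw x",np.degrees(np.arctan2(x[1],x[0])).round(2),"sides",[round(np.linalg.norm(c[i]-c[i-1]),1) for i in range(4)]); return m
E
python3 - <<'E'
from c import *
a=quad("w1",[(54,40),(325,38),(311,528),(69,531)],3.7,240,120,72.5)
b=quad("w1",[(454,62),(681,59),(632,507),(428,507)],3.7,240,120,70)
d=a-b;d[2]=0;print(np.linalg.norm(d),np.degrees(np.arctan2(d[1],d[0]))-90)
t=[at("w1",240+u/3.7,120+v/3.7,92.5) for u,v in [(97,247),(281,246)]];print(t)
E
```

```text
centre [600.8 105.8  72.5] yaw x 17.06 sides [np.float64(127.1), np.float64(64.2), np.float64(126.6), np.float64(64.2)]
centre [626.6  18.9  70. ] yaw x 16.97 sides [np.float64(116.0), np.float64(54.4), np.float64(116.6), np.float64(54.2)]
90.61491852406033 16.543968500164794
[array([611.06115925, 131.69553443,  92.5       ]), array([623.37749594,  90.89282668,  92.5       ])]
```

```bash
python3 d.py 600.8 105.8 140 16.8
```

```text
turn [-0.0011  0.0033 -0.0171] shift [-0.0067  0.0092  0.1123]
{'time_s': 1.9, 'tcp_pos': [604.894, 116.507, 252.292], 'tool_rot': [-0.0, 0.99, 0.142, -0.001], 'joint_pos': [0.119, 0.411, -0.502, 1.377, 0.195, 1.404, -1.667], 'contact_force': [0.223, -1.139, -0.046], 'finger_gap': 0.997, 'gripper_force': 0.0}
```

```bash
python3 -m crank '[[[0,0,-0.017],[-0.007,0.009,0.112],1],[[0,0,-0.017],[-0.007,0.009,0.112],1],[[0,0,-0.017],[-0.007,0.009,0.112],1],[[0,0,-0.017],[-0.007,0.009,0.112],1],[[0,0,-0.017],[-0.007,0.009,0.112],1],[[0,0,-0.017],[-0.007,0.009,0.112],1]]' >/dev/null; python3 d.py 600.8 105.8 140 16.8
```

```text
turn [ 0.0009 -0.0057 -0.0065] shift [-0.0009 -0.0016  0.0038]
{'time_s': 2.4, 'tcp_pos': [602.106, 104.566, 143.832], 'tool_rot': [0.0, 0.99, 0.144, 0.002], 'joint_pos': [0.136, 0.47, -0.486, 1.544, 0.231, 1.181, -1.673], 'contact_force': [0.311, -0.388, 0.504], 'finger_gap': 1.003, 'gripper_force': 0.0}
```

```bash
python3 -m crank '[[[0,0,0],[0,0,0],1],[[0,0,0],[0,0,0],1],[[0,0,0],[0,0,0],1],[[0,0,0],[0,0,0],1]]' >/dev/null; python3 d.py 600.8 105.8 140 16.8
python3 - <<'E'
from h import *
p=snap("wrist","w2")
E
```

```text
turn [ 0.0005 -0.0035 -0.0034] shift [-0.0005 -0.0006  0.0025]
{'time_s': 2.733, 'tcp_pos': [601.461, 105.383, 142.504], 'tool_rot': [-0.0, 0.989, 0.145, 0.001], 'joint_pos': [0.135, 0.472, -0.486, 1.546, 0.232, 1.18, -1.674], 'contact_force': [0.253, -0.216, -0.252], 'finger_gap': 0.999, 'gripper_force': 0.0}
```

View pics/w2.png

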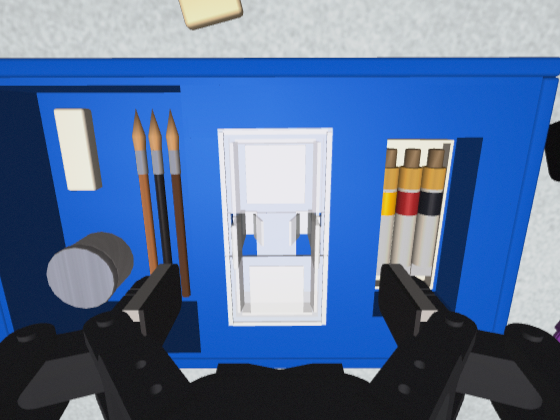

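The cover is centred between the fingers at about col 276.5. The flange corners are (218,129), (333,128), (326,325) and (229,325). The finger tips are symmetric about col 280.

Run:
```python
from c import *
a=quad("w2",[(218,129),(333,128),(326,325),(229,325)],1,0,0,72.5)
b=quad("w2",[(387,139),(482,138),(459,0),(375,0)],1,0,0,70)
g=cv2.cvtColor(cv2.imread("pics/w2.png"),cv2.COLOR_BGR2HSV)
# row-wise flange edges by saturation, subpixel-free
L=[];Rr=[]
for v in range(140,316,8):
    s=g[v,:,1]<120; xs=np.where(s[205:350])[0]+205
    L.append((xs[0]-.5,v));Rr.append((xs[-1]+.5,v))
mid=[np.mean([at("w2",*l,72.5),at("w2",*r,72.5)],0) for l,r in zip(L,Rr)]
w=[np.linalg.norm(at("w2",*l,72.5)-at("w2",*r,72.5)) for l,r in zip(L,Rr)]
m=np.array(mid);print(np.round(w,1));x=np.polyfit(np.arange(len(m)),m,1);print(np.degrees(np.arctan2(-x[0][1],-x[0][0])))
s=robot.get_state();q=s["tool_rot"];A=R.from_quat([q[1],q[2],q[3],q[0]])
print("cover minus tcp in tool axes",A.inv().apply(a-s["tcp_pos"]), [A.inv().apply(k-s["tcp_pos"])[1].round(2) for k in mid]);st()
```

```text
centre [600.7 105.6  72.5] yaw x 17.1 sides [np.float64(126.2), np.float64(64.1), np.float64(126.8), np.float64(64.2)]
centre [712.5  54.4  70. ] yaw x -148.95 sides [np.float64(71.0), np.float64(54.1), np.float64(73.2), np.float64(43.1)]
[64.7 64.6 64.4 64.9 64.1 64.6 64.4 64.8 64.1 64.5 65.  64.2 64.7 64.5
 65.  64.2 64.6 64.5 65.  64.2 64.6 65.1]
17.10977293969257
cover minus tcp in tool axes [-0.57794658 -0.43493547 69.63996838] [np.float64(-1.17), np.float64(-1.47), np.float64(-1.2), np.float64(-1.22), np.float64(-1.24), np.float64(-1.26), np.float64(-0.98), np.float64(-1.0), np.float64(-1.02), np.float64(-1.04), np.float64(-1.06), np.float64(-1.07), np.float64(-1.09), np.float64(-0.8), np.float64(-0.82), np.float64(-0.84), np.float64(-0.85), np.float64(-0.56), np.float64(-0.57), np.float64(-0.59), np.float64(-0.6), np.float64(-0.62)]
{'time_s': 2.783, 'tcp_pos': [601.289, 105.331, 142.141], 'tool_rot': [-0.0, 0.989, 0.145, 0.001], 'joint_pos': [0.135, 0.472, -0.486, 1.546, 0.232, 1.18, -1.674], 'contact_force': [-0.135, -0.442, 0.25], 'finger_gap': 0.997, 'gripper_force': 0.0}
```

```bash
python3 - <<'E'
from h import *
s=robot.get_state();q=s["tool_rot"];A=R.from_quat([q[1],q[2],q[3],q[0]])
for u,v in [(180,264),(179,285),(159,263),(380,264),(402,263)]:
    o,r=ray("w2",u,v); o=A.inv().apply(o-s["tcp_pos"]); r=A.inv().apply(r)
    for y in (42.5,57): t=(np.sign(u-280)*y-o[1])/r[1]; print(u,v,y,(o+r*t).round(1))
E
python3 d.py 600.7 105.7 100 17.1
```

```text
180 264 42.5 [  7.2 -42.5  12.8]
180 264 57 [-14.1 -57.   57.6]
179 285 42.5 [ -0.9 -42.5   8.9]
179 285 57 [-24.9 -57.   52.5]
159 263 42.5 [ 18.7 -42.5 -10.7]
159 263 57 [  1.3 -57.   26.4]
380 264 42.5 [11.5 42.5  3.5]
380 264 57 [-9.4 57.  47.7]
402 263 42.5 [ 22.5  42.5 -18.9]
402 263 57 [ 5.5 57.  17.3]
turn [ 0.0003 -0.0024 -0.0134] shift [-0.0005 -0.0005  0.0421]
{'time_s': 2.783, 'tcp_pos': [601.289, 105.331, 142.141], 'tool_rot': [-0.0, 0.989, 0.145, 0.001], 'joint_pos': [0.135, 0.472, -0.486, 1.546, 0.232, 1.18, -1.674], 'contact_force': [-0.135, -0.442, 0.25], 'finger_gap': 0.997, 'gripper_force': 0.0}
```

```bash
python3 -m crank '[[[0,-0.002,-0.013],[-0.0005,-0.0005,0.02],1],[[0,-0.002,-0.013],[-0.0005,-0.0005,0.035],1],[[0,-0.002,-0.013],[-0.0005,-0.0005,0.046],1],[[0,-0.002,-0.013],[-0.0005,-0.0005,0.046],0.5],[[0,-0.002,-0.013],[-0.0005,-0.0005,0.046],0.4],[[0,-0.002,-0.013],[-0.0005,-0.0005,0.046],0.4],[[0,-0.002,-0.013],[-0.0005,-0.0005,0.046],0.4],[[0,-0.002,-0.013],[-0.0005,-0.0005,0.046],0.4]]' >/dev/null; python3 d.py 600.7 105.7 93 17.1
```

```text
turn [ 0.0003 -0.0012 -0.0009] shift [-0.0002 -0.0002  0.0034]
{'time_s': 3.45, 'tcp_pos': [600.932, 105.601, 96.365], 'tool_rot': [0.0, 0.989, 0.148, 0.0], 'joint_pos': [0.127, 0.517, -0.475, 1.592, 0.258, 1.095, -1.687], 'contact_force': [-0.229, -0.372, -0.178], 'finger_gap': 0.702, 'gripper_force': 0.0}
```

```bash
python3 -m crank '[[[0,0,0],[0,0,0.002],0.25],[[0,0,0],[0,0,0.002],0.18],[[0,0,0],[0,0,0.002],0.16],[[0,0,0],[0,0,0.002],0.16],[[0,0,0],[0,0,0.002],0.16],[[0,0,0],[0,0,0.002],0.16]]' >/dev/null; python3 d.py 600.7 105.7 93 17.1
python3 - <<'E'
from h import *
p=snap("wrist","w3"); q=p[150:420,140:420]; cv2.imwrite("pics/w3c.png",cv2.resize(q,None,fx=2.2,fy=2.2,interpolation=cv2.INTER_CUBIC))
E
```

```text
turn [-0.0007  0.0014 -0.0001] shift [0.0003 0.0002 0.0005]
{'time_s': 3.95, 'tcp_pos': [600.341, 105.803, 93.502], 'tool_rot': [-0.0, 0.989, 0.149, -0.0], 'joint_pos': [0.126, 0.52, -0.475, 1.594, 0.259, 1.091, -1.688], 'contact_force': [-0.847, 1.736, 1.237], 'finger_gap': 0.583, 'gripper_force': 0.761}
```

View pics/w3c.png

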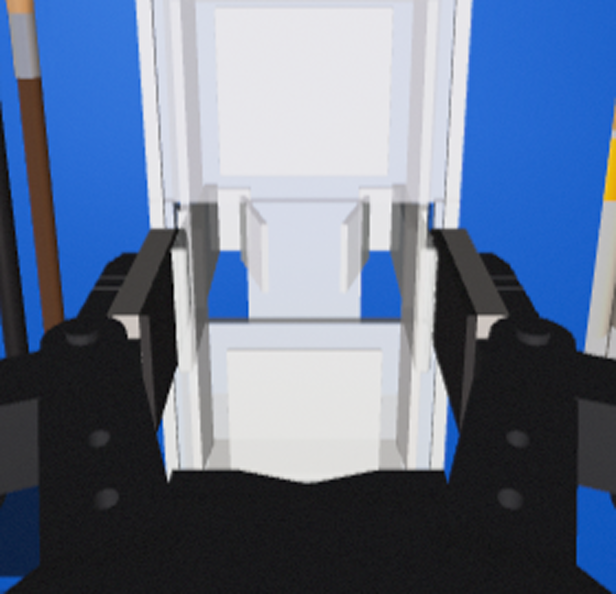

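The picture shows the pads straddling the tabs. The left pad (crop x≈175) already touches, and the right one (x≈435) is just clear. The force of +1.9 N along box y agrees, so I'll shift about 0.8 mm towards +y (tool -y).

```bash
python3 -m crank '[[[0,0,0],[0,-0.0008,0],0.16],[[0,0,0],[0,-0.0008,0],0.16],[[0,0,0],[0,-0.0008,0],0.16],[[0,0,0],[0,-0.0008,0],0.16]]' | grep -E 'tcp|force|gap'; python3 -m crank '[[[0,0,0],[0,0,0],0.13],[[0,0,0],[0,0,0],0.1],[[0,0,0],[0,0,0],0.08],[[0,0,0],[0,0,0],0.08],[[0,0,0],[0,0,0],0.08]]'
```

```text
tcp_pos: [600.1, 105.9, 93.2]
contact_force: [-0.6, 0.1, -0.5]
finger_gap: 0.578
gripper_force: 0.0
time_s: 4.75
tcp_pos: [600.1, 106.2, 93.5]
tool_rot: [0.0, 0.989, 0.148, -0.001]
contact_force: [-1.3, -0.0, 2.9]
finger_gap: 0.548
gripper_force: 4.7
```

```bash
python3 -m crank '[[[0,0,0],[0,0,-0.001],0.08],[[0,0,0],[0,0,-0.001],0.08],[[0,0,0],[0,0,-0.001],0.08]]' | grep -E 'tcp|force|gap'; python3 -m crank '[[[0,0,0],[0,0,0],0.05],[[0,0,0],[0,0,0],0.02],[[0,0,0],[0,0,0],0.02],[[0,0,0],[0,0,0],0.02]]'
```

```text
tcp_pos: [600.0, 106.1, 94.1]
contact_force: [-0.4, -0.2, -0.7]
finger_gap: 0.539
gripper_force: 4.7
time_s: 5.33
tcp_pos: [600.0, 106.2, 94.2]
tool_rot: [0.0, 0.989, 0.148, -0.001]
contact_force: [-0.6, 0.1, -1.4]
finger_gap: 0.507
gripper_force: 8.3
```

```bash
python3 -m crank '[[[0,0,0],[0,0,0],0.0],[[0,0,0],[0,0,0],-0.03],[[0,0,0],[0,0,0],-0.03],[[0,0,0],[0,0,0],-0.03]]' | grep -E 'tcp|force|gap'; python3 -m crank '[[[0,0,0],[0,0,0],-0.05],[[0,0,0],[0,0,0],-0.07],[[0,0,0],[0,0,0],-0.07],[[0,0,0],[0,0,0],-0.07]]'
```

```text
tcp_pos: [600.1, 106.2, 94.3]
contact_force: [0.1, -0.1, -1.9]
finger_gap: 0.487
gripper_force: 11.3
time_s: 6.0
tcp_pos: [600.1, 106.2, 94.5]
tool_rot: [0.0, 0.989, 0.148, -0.0]
contact_force: [0.1, 0.3, 0.2]
finger_gap: 0.467
gripper_force: 13.7
```

```bash
python3 -m crank '[[[0,0,0],[0,0,0],-0.09],[[0,0,0],[0,0,0],-0.09],[[0,0,0],[0,0,-0.001],-0.09],[[0,0,0],[0,0,-0.002],-0.09],[[0,0,0],[0,0,-0.002],-0.09]]' | grep -E 'tcp|force|gap'; python3 -m crank '[[[0,0,0],[0,0,-0.001],-0.09],[[0,0,0],[0,0,-0.002],-0.09],[[0,0,0],[0,0,-0.002],-0.09]]'
```

```text
tcp_pos: [600.2, 106.2, 96.5]
contact_force: [0.7, 0.9, -1.2]
finger_gap: 0.457
gripper_force: 14.9
time_s: 6.67
tcp_pos: [600.2, 106.2, 98.6]
tool_rot: [0.0, 0.989, 0.148, -0.0]
contact_force: [-0.0, -0.9, -1.1]
finger_gap: 0.459
gripper_force: 14.9
```

```bash
python3 -m crank '[[[0,0,0],[0,0,-0.003],-0.09],[[0,0,0],[0,0,-0.006],-0.09],[[0,0,0],[0,0,-0.01],-0.09],[[0,0,0],[0,0,-0.015],-0.09],[[0,0,0],[0,0,-0.025],-0.09],[[0,0,0],[0,0,-0.035],-0.09],[[0,0,0],[0,0,-0.045],-0.09],[[0,0,0],[0,0,-0.05],-0.09]]';python3 -m crank '[[[0,0,0],[0,0,0],-0.09],[[0,0,0],[0,0,0],-0.09],[[0,0,0],[0,0,0],-0.09],[[0,0,0],[0,0,0],-0.09]]'>/dev/null; python3 d.py 626.6 18.9 150 17.0
python3 - <<'E'
from h import *
p=snap("wrist","w4")
E
```

```text
time_s: 7.33
tcp_pos: [601.0, 106.5, 150.8]
tool_rot: [0.0, 0.989, 0.148, 0.001]
contact_force: [1.0, 0.1, 0.2]
finger_gap: 0.461
gripper_force: 14.9
turn [-0.0004  0.0042  0.0026] shift [ 0.0001  0.0912 -0.0024]
{'time_s': 7.667, 'tcp_pos': [599.74, 106.09, 147.628], 'tool_rot': [0.0, 0.989, 0.148, -0.001], 'joint_pos': [0.135, 0.467, -0.489, 1.541, 0.229, 1.194, -1.667], 'contact_force': [-0.615, 0.634, -1.686], 'finger_gap': 0.459, 'gripper_force': 14.905}
```

View pics/w4.png

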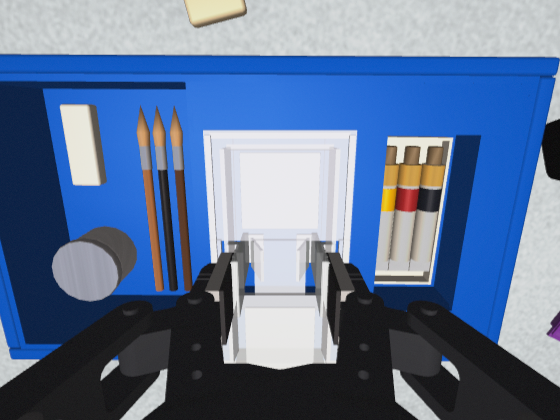

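The cover is held and lifted level, with the front flange corners at (203,130) and (357,130) and the back ones near (222,361) and (338,361). Well_a corners are about (387,137), (481,136), (458,286) and (375,286). I'll check the tilt and both centres.

```bash
python3 - <<'E'
from c import *
from scipy.optimize import brentq
s=lambda p,q:brentq(lambda z:np.linalg.norm(at("w4",*p,z)-at("w4",*q,z))-64,40,240)
print("z front/back",s((203.5,130),(356.5,130)),s((221.5,361),(338.5,361)))
quad("w4",[(203.5,130),(356.5,130),(338.5,361),(221.5,361)],1,0,0,125.5)
quad("w4",[(387,136.5),(481,136),(458,285.5),(375,285.5)],1,0,0,70)
E
python3 - <<'E'
import cv2
p=cv2.imread("pics/w4.png")[110:380,190:510]; cv2.imwrite("pics/w4c.png",cv2.resize(p,None,fx=2.2,fy=2.2,interpolation=cv2.INTER_CUBIC))
E
```

```text
z front/back 125.51116949952927 116.5571599988088
centre [605.9 106.4 125.5] yaw x 17.09 sides [np.float64(115.9), np.float64(64.0), np.float64(116.0), np.float64(60.3)]
centre [635.3  20.9  70. ] yaw x 17.59 sides [np.float64(96.9), np.float64(54.8), np.float64(97.2), np.float64(55.1)]
```

View pics/w4c.png

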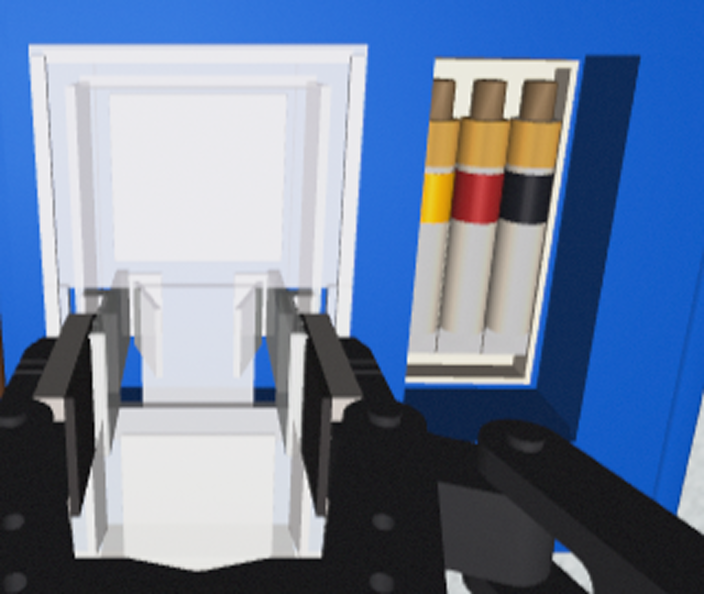

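Run:
```python
from h import *
F=lambda u,v:(u/2.2+190-.27,v/2.2+110-.27)
xd=np.array([np.cos(np.radians(17)),np.sin(np.radians(17)),0])
c=(at("w4",*F(29,45),125.6)+at("w4",*F(368,45),125.6))/2-63*xd
w=(at("w4",*F(434,58),70)+at("w4",*F(640,55),70))/2-58*xd
print("cover",c,"well",w); d=w-c
print("box x,y shift",d@xd,d@np.array([-xd[1],xd[0],0]))
```

```text
cover [601.00153576 104.9979865  125.6       ] well [626.51332189  18.95873011  70.        ]
box x,y shift -0.7584016592247551 -89.73867448749573
```

```bash
python3 -m crank '[[[0,0,0],[0,0.03,0],-0.09],[[0,0,0],[0,0.06,0],-0.09],[[0,0,0],[0.0003,0.08,0],-0.09],[[0,0.004,0],[0.0003,0.09,0],-0.09],[[0,0.004,0],[0.0003,0.09,0],-0.09],[[0,0.004,0],[0.0003,0.09,0],-0.09]]' >/dev/null; python3 -m crank '[[[0,0,0],[0,0,0],-0.09],[[0,0,0],[0,0,0],-0.09],[[0,0,0],[0,0,0],-0.09],[[0,0,0],[0,0,0],-0.09],[[0,0,0],[0,0,0],-0.09],[[0,0,0],[0,0,0],-0.09]]' >/dev/null;python3 d.py 626.1 20.1 108 17.0
```

```text
turn [-0.0002 -0.0021  0.0035] shift [-0.0009  0.0003  0.0404]
{'time_s': 8.717, 'tcp_pos': [626.8, 20.643, 148.368], 'tool_rot': [-0.0, 0.989, 0.149, 0.001], 'joint_pos': [0.247, 0.496, -0.458, 1.491, 0.227, 1.206, -1.517], 'contact_force': [0.112, -0.45, -0.132], 'finger_gap': 0.459, 'gripper_force': 14.908}
```

```bash
python3 -m crank '[[[0,-0.002,0.003],[-0.0006,0.0003,0.015],-0.09],[[0,-0.002,0.003],[-0.0006,0.0003,0.03],-0.09],[[0,-0.002,0.003],[-0.0006,0.0003,0.04],-0.09],[[0,-0.002,0.003],[-0.0006,0.0003,0.04],-0.09],[[0,-0.002,0.003],[-0.0006,0.0003,0.04],-0.09],[[0,-0.002,0.003],[-0.0006,0.0003,0.04],-0.09],[[0,-0.002,0.003],[-0.0006,0.0003,0.04],-0.09],[[0,-0.002,0.003],[-0.0006,0.0003,0.04],-0.09]]' >/dev/null; python3 d.py 626.1 20.1 104 17.0
python3 - <<'E'
from h import *
p=snap("wrist","w5"); s=robot.get_state()
q=p[150:420,140:420]
cv2.imwrite("pics/w5c.png",cv2.resize(p,None,fx=1.4,fy=1.4,interpolation=cv2.INTER_CUBIC))
E
```

```text
turn [ 0.0006 -0.0029 -0.0004] shift [-0.0008 -0.0004  0.0053]
{'time_s': 9.383, 'tcp_pos': [626.953, 19.939, 109.303], 'tool_rot': [0.0, 0.989, 0.148, 0.001], 'joint_pos': [0.242, 0.532, -0.449, 1.531, 0.245, 1.133, -1.531], 'contact_force': [0.008, -0.14, -0.616], 'finger_gap': 0.458, 'gripper_force': 14.908}
```

```bash
python3 -m crank '[[[0,-0.002,0],[-0.0004,-0.0003,0.002],-0.09],[[0,-0.002,0],[-0.0004,-0.0003,0.003],-0.09],[[0,-0.002,0],[-0.0004,-0.0003,0.004],-0.09],[[0,-0.002,0],[-0.0004,-0.0003,0.005],-0.09],[[0,-0.002,0],[-0.0004,-0.0003,0.005],-0.09],[[0,-0.002,0],[-0.0004,-0.0003,0.005],-0.09]]'; python3 -m crank '[[[0,0,0],[0,0,0.001],-0.09],[[0,0,0],[0,0,0.002],-0.09],[[0,0,0],[0,0,0.002],-0.09],[[0,0,0],[0,0,0.002],-0.09]]'
```

```text
time_s: 9.93
tcp_pos: [625.9, 20.0, 103.2]
tool_rot: [0.0, 0.989, 0.148, -0.001]
contact_force: [0.5, 0.1, -1.4]
finger_gap: 0.462
gripper_force: 14.9
time_s: 10.27
tcp_pos: [625.9, 20.0, 101.2]
tool_rot: [0.0, 0.989, 0.148, -0.001]
contact_force: [-0.6, 0.8, -0.5]
finger_gap: 0.465
gripper_force: 14.9
```

```bash
python3 -m crank '[[[0,0,0],[0,0,0.001],-0.09],[[0,0,0],[0,0,0.002],-0.09],[[0,0,0],[0,0,0.002],-0.09],[[0,0,0],[0,0,0.002],-0.09]]'|grep -E 'tcp|force|gap'; python3 -m crank '[[[0,0,0],[0,0,0.001],-0.09],[[0,0,0],[0,0,0.002],-0.09],[[0,0,0],[0,0,0.002],-0.09],[[0,0,0],[0,0,0.002],-0.09]]'|grep -E 'tcp|force|gap'
```

```text
tcp_pos: [625.9, 20.0, 99.2]
contact_force: [0.3, 0.8, -1.5]
finger_gap: 0.458
gripper_force: 14.9
tcp_pos: [625.9, 20.0, 97.2]
contact_force: [0.4, -0.3, 0.7]
finger_gap: 0.457
gripper_force: 14.9
```

```bash
python3 -m crank '[[[0,0,0],[0,0,0.001],-0.09],[[0,0,0],[0,0,0.0015],-0.09],[[0,0,0],[0,0,0.0015],-0.09],[[0,0,0],[0,0,0.0015],-0.09]]'|grep -E 'tcp|force|gap'; python3 -m crank '[[[0,0,0],[0,0,0.0005],-0.09],[[0,0,0],[0,0,0.0008],-0.09],[[0,0,0],[0,0,0.0008],-0.09],[[0,0,0],[0,0,0.0008],-0.09]]'|grep -E 'tcp|force|gap'
```

```text
tcp_pos: [625.9, 20.0, 95.8]
contact_force: [-0.6, -0.3, -0.4]
finger_gap: 0.454
gripper_force: 14.9
tcp_pos: [625.9, 20.0, 95.0]
contact_force: [-0.6, -0.5, -0.9]
finger_gap: 0.458
gripper_force: 14.9
```

```bash
python3 -m crank '[[[0,0,0],[0,0,0.0004],-0.09],[[0,0,0],[0,0,0.0005],-0.09],[[0,0,0],[0,0,0.0005],-0.09],[[0,0,0],[0,0,0.0005],-0.09]]'|grep -E 'tcp|contact'; python3 -m crank '[[[0,0,0],[0,0,0.0003],-0.09],[[0,0,0],[0,0,0.0003],-0.09],[[0,0,0],[0,0,0.0003],-0.09]]'|grep -E 'tcp|contact'
```

```text
tcp_pos: [626.0, 20.0, 94.6]
contact_force: [-0.1, -0.3, -0.1]
tcp_pos: [626.0, 20.0, 94.5]
contact_force: [-1.8, -1.7, 3.2]
```

```bash
python3 -m crank '[[[0,0,0],[0,0,0.0003],-0.09],[[0,0,0],[0,0,0.0003],-0.09],[[0,0,0],[0,0,0.0003],-0.09]]'|grep -E 'tcp|contact'; python3 -m crank '[[[0,0,0],[0,0,0],-0.06],[[0,0,0],[0,0,0],-0.03],[[0,0,0],[0,0,0],0.0],[[0,0,0],[0,0,0],0.0]]'|grep -E 'tcp|contact|gap|grip'
```

```text
tcp_pos: [626.0, 20.0, 94.5]
contact_force: [-2.7, -0.5, 6.9]
tcp_pos: [626.1, 20.0, 94.0]
contact_force: [-1.0, -1.5, 3.8]
finger_gap: 0.501
gripper_force: 9.7
```

```bash
python3 -m crank '[[[0,0,0],[0,0,0],0.03],[[0,0,0],[0,0,0],0.06],[[0,0,0],[0,0,0],0.06]]'|grep -E 'tcp|contact|gap|grip'; python3 -m crank '[[[0,0,0],[0,0,0],0.1],[[0,0,0],[0,0,0],0.14],[[0,0,0],[0,0,0],0.17],[[0,0,0],[0,0,0],0.2],[[0,0,0],[0,0,0],0.2]]'|grep -E 'tcp|contact|gap|grip'
```

```text
tcp_pos: [625.9, 20.0, 93.7]
contact_force: [-0.3, -0.2, 0.0]
finger_gap: 0.53
gripper_force: 6.0
tcp_pos: [626.0, 20.0, 93.9]
contact_force: [-0.1, 0.4, 0.3]
finger_gap: 0.599
gripper_force: 0.0
```

```bash
python3 -m crank '[[[0,0,0],[0,0,0],0.4],[[0,0,0],[0,0,0],0.4],[[0,0,0],[0,0,-0.005],0.4],[[0,0,0],[0,0,-0.02],0.4],[[0,0,0],[0,0,-0.05],0.6],[[0,0,0],[0,0,-0.09],1],[[0,0,0],[0,0,-0.12],1],[[0,0,0],[0,0,-0.12],1]]'|grep -E 'tcp|contact'; python3 -m crank '[[[0,0,0],[0,0,0],1],[[0,0,0],[0,0,0],1],[[0,0,0],[0,0,0],1],[[0,0,0],[0,0,0],1]]' >/dev/null
python3 - <<'E'
from h import *
st(); p=snap("wrist","w6")
cv2.imwrite("pics/w6c.png",cv2.resize(p[90:290,140:420],None,fx=2.8,fy=2.8,interpolation=cv2.INTER_CUBIC))
E
```

```text
tcp_pos: [629.1, 20.9, 222.3]
contact_force: [0.9, 0.9, 0.1]
{'time_s': 14.433, 'tcp_pos': [625.342, 19.846, 212.422], 'tool_rot': [-0.0, 0.989, 0.148, -0.002], 'joint_pos': [0.251, 0.45, -0.467, 1.409, 0.203, 1.334, -1.499], 'contact_force': [0.26, 0.809, -0.819], 'finger_gap': 0.999, 'gripper_force': 0.0}
```

View pics/w6c.png

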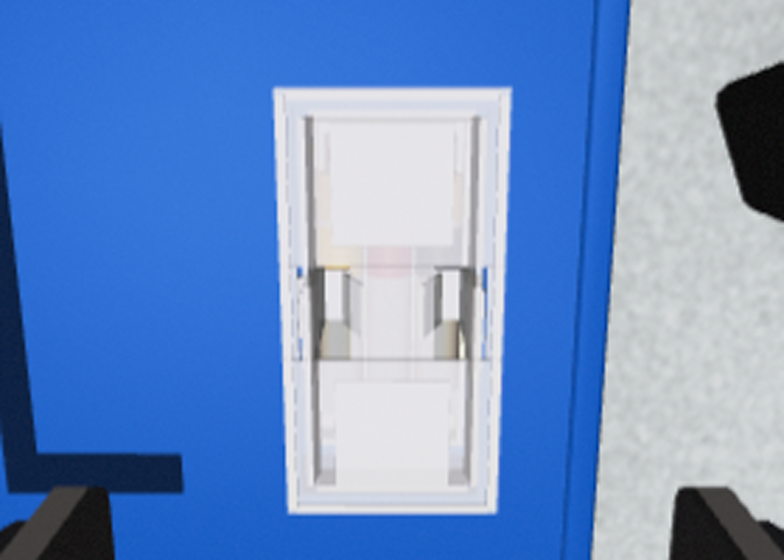

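The cover sits flat on well_a over the tubes, with its corners at crop (273,87), (512,87), (497,514) and (288,514). The tabs are out by the same amount as in the starting view.

Run:
```python
from c import *
from scipy.optimize import brentq
P=[(273,87),(512,87),(497,514),(288,514)]
quad("w6",P,2.8,140,90,72.5)
F=lambda p:(p[0]/2.8+140-.3,p[1]/2.8+90-.3)
s=lambda p,q:brentq(lambda z:np.linalg.norm(at("w6",*F(p),z)-at("w6",*F(q),z))-64,20,240)
print(s(P[0],P[1]),s(P[2],P[3]))
print(robot.get_state()["time_s"]); print(robot.sign_off())
```

```text
centre [626.8  18.6  72.5] yaw x 16.99 sides [np.float64(127.1), np.float64(64.4), np.float64(127.1), np.float64(64.3)]
74.30862654398561 73.71996211032311
14.4833
the job is handed in; nothing more can be done
None
```

The cover is off the empty well and clipped onto the tube well, flat within camera accuracy, with both tabs sprung back out; I handed the job in at 14.5 s but saw no verdict.

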